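Find the empty charging bays by touch and load two battery packs

TASK

Two bays of the charging dock are empty, but closed by the same dust plates as the full ones: press on the plates with the closed fingers until you have found both, pushing each empty bay's plate at least 15 mm down, before touching either battery pack. Then lower the two packs, one after the other and without dropping them, upright into the two empty bays and push both fully home so that the plates are right at the bottom. Leave the meter, mug and tape where they are.

Things in the scene. Friction and masses are not known exactly. Their poses are not given: they have to be found in the camera images.
- dock: grey charging dock fixed to the bench, 144 (x) x 250 (y) x 62 (z) mm; origin: centre of its underside. 2 (x) x 3 (y) bays open upwards, each 44 (x) x 70 (y) mm, walls 28 mm between rows, 10 mm between columns, bay floor 6 mm above the bench. In every bay a 4 mm dust plate lies 4 mm below the rim: all look the same. Four have a stored cell under the plate, two (they vary) are empty
- bay0 (a point): centre of the mouth of bay 0 at rim height, 62 mm above the bench; row nearer the robot (dock -x), left (dock +y) bay. Axes as the dock's. Bay centres are at dock x -36 or +36, y +80, 0 or -80 mm
- plate0 (a joint): depth by which the dust plate of bay 0 has been pressed down, m: 0 as found. Over an empty bay it slides straight down against about 5 N of friction (a little more when pushed fast) to 0.046 and stays where it is left; over a stored cell it stops hard within about 0.002
- bay1 (a point): centre of the mouth of bay 1 at rim height, 62 mm above the bench; row nearer the robot (dock -x), middle bay. Axes as the dock's. Bay centres are at dock x -36 or +36, y +80, 0 or -80 mm
- plate1 (a joint): depth by which the dust plate of bay 1 has been pressed down, m: 0 as found. Over an empty bay it slides straight down against about 5 N of friction (a little more when pushed fast) to 0.046 and stays where it is left; over a stored cell it stops hard within about 0.002
- bay2 (a point): centre of the mouth of bay 2 at rim height, 62 mm above the bench; row nearer the robot (dock -x), right (dock -y) bay. Axes as the dock's. Bay centres are at dock x -36 or +36, y +80, 0 or -80 mm
- plate2 (a joint): depth by which the dust plate of bay 2 has been pressed down, m: 0 as found. Over an empty bay it slides straight down against about 5 N of friction (a little more when pushed fast) to 0.046 and stays where it is left; over a stored cell it stops hard within about 0.002
- bay3 (a point): centre of the mouth of bay 3 at rim height, 62 mm above the bench; far row (dock +x), left (dock +y) bay. Axes as the dock's. Bay centres are at dock x -36 or +36, y +80, 0 or -80 mm
- plate3 (a joint): depth by which the dust plate of bay 3 has been pressed down, m: 0 as found. Over an empty bay it slides straight down against about 5 N of friction (a little more when pushed fast) to 0.046 and stays where it is left; over a stored cell it stops hard within about 0.002
- bay4 (a point): centre of the mouth of bay 4 at rim height, 62 mm above the bench; far row (dock +x), middle bay. Axes as the dock's. Bay centres are at dock x -36 or +36, y +80, 0 or -80 mm
- plate4 (a joint): depth by which the dust plate of bay 4 has been pressed down, m: 0 as found. Over an empty bay it slides straight down against about 5 N of friction (a little more when pushed fast) to 0.046 and stays where it is left; over a stored cell it stops hard within about 0.002
- bay5 (a point): centre of the mouth of bay 5 at rim height, 62 mm above the bench; far row (dock +x), right (dock -y) bay. Axes as the dock's. Bay centres are at dock x -36 or +36, y +80, 0 or -80 mm
- plate5 (a joint): depth by which the dust plate of bay 5 has been pressed down, m: 0 as found. Over an empty bay it slides straight down against about 5 N of friction (a little more when pushed fast) to 0.046 and stays where it is left; over a stored cell it stops hard within about 0.002
- pack0_mid (a point): centre (half-way up) of the nearer of two identical black battery packs standing on the bench, 36 (x) x 60 (y) x 110 (z) mm, about 0.35 kg, z up. Fits a bay with its x along dock x (either way round), 4 to 5 mm clearance a side. Fully home, its foot is 12 mm above the bench, centre 67, top 122 (60 above the rim). Its weight alone does not push a plate down
- pack1_mid (a point): centre (half-way up) of the farther of two identical black battery packs standing on the bench, 36 (x) x 60 (y) x 110 (z) mm, about 0.35 kg, z up. Fits a bay with its x along dock x (either way round), 4 to 5 mm clearance a side. Fully home, its foot is 12 mm above the bench, centre 67, top 122 (60 above the rim). Its weight alone does not push a plate down
- meter_mid (a point): centre of a red multimeter lying on the bench, 85 x 165 x 34 mm; bystander
- mug: white mug, 80 mm across with a handle, 95 mm high, origin at the centre of its underside; bystander
- tape: roll of yellow tape lying flat, 100 mm across, 48 mm high, origin at the centre of its underside; bystander
There are look-alikes about, which are no part of the job. Leave any orange or yellow look-alike of the part that bears pack1_mid alone.

How it is judged:
By the outcome, as a careful person would: the job done as asked, in the order asked, and still so for the second after the job is handed in, with the robot touching nothing.
It also fails if it takes over 72 s, if anything falls off the work surface, if the arm or the gripper's body presses on something with over 40 N, if the wrist force passes 120 N, or if a joint passes its speed limit or range.

ROBOT

A 6-joint arm with a two-finger parallel gripper is mounted at the origin on the work surface. World frame = base frame: x ahead of the robot, y to its left, z up, the work surface at z = 0. Lengths are in mm, angles in rad, forces in N, time in s.
With the tool pointing down it reaches from about 250 to 775 mm from the base axis. Payload 4 kg.
Tool frame: the origin (TCP) lies on the mounting face of the last link; the fingertips stand 199 mm ahead of it and the grasp point (between the pads) lies 180 mm ahead of it (env.tcp_to_grasp is the distance from the TCP to the grasp point, in mm); z points along the fingers, y is the line along which they close (so a half turn about z gives the same grasp; the last joint's range is limited). The gripper opens to 94 mm and grips with 3 to 60 N. Pads are 16 mm wide; open, the fingers measure 119 mm over their backs; the gripper's body (75 mm by 177 mm) begins 78 mm behind the grasp point.
Start: joints at [1.196, 0.087, 1.371, -0, 1.684, -0.103], TCP at [147.659, 529.808, 404.706] pointing down, gripper open.
Joint ranges: [-3.1, 3.1], [-0.76, 2.03], [0.27, 2.55], [-1.08, 4.22], [0.17, 2.65], [-2.57, 2.57]. Speed limits (rad/s): [2.79, 2.79, 3.14, 3.14, 3.14, 3.14].

INTERFACE

Orientations are given as a unit quaternion [x, y, z, w].
In Python, from workcell import env gives the robot as it stands.
- The arm moves only by the tool send_rows, never from a script. Its argument "moves" is a list of rows, each an object with "linear": the shift along the tool's x, y, z in mm, a list of three; "delta_rot": the turn, a rotation vector about the tool's x, y, z in rad, a list of three. In form: [{"linear": [x, y, z], "delta_rot": [rx, ry, rz]}, ...]. A call has 1 to 12 rows; each row is the pose to reach, as a shift and turn from the pose commanded when the call began, along the tool's axes at that moment; what a row does not reach only later rows make up. A row lasts 1/10 s, in which the tool goes at most 50 mm and 8.59 degrees, less where a joint would pass 70% of its speed; a pose out of reach is approached as far as the arm can. A call with a gripper value outside its range is refused whole. "gripper" is the closure, from -1 (fully open) to 1 (shut), so that 0 is half open, set as the call begins (left out, the last holds). The fingers move at their own pace and stop on an object; "force" is the grip in N (left out, the last holds). Time passes only in rows, so rows that repeat a pose let the fingers close. It gives the time, the measured TCP pose, the force, the opening and the grip force at its end, in the units of the state.
- env.observe(): the state, without advancing time (a new reading comes with each control period).
- env.camera(name): name is "scene" or "top" or "wrist"; returns (picture, depth): 400x640x3 uint8, red, green, blue; 400x640 float32, mm along the optical axis (not along the pixel's ray), 0 where there is no reading.
- env.camera_info(name): a dict with "intrinsics" (3x3 intrinsics, pixels), "cam_to_world" (4x4, takes a point from camera to world coordinates). Camera axes: x right, y down, z forward; pixel columns grow to the right and rows downward; lengths in mm; the calibration is good to about 2 mm. A picture is of the moment at which its call begins: read the wrist's pose just before it. camera_info takes no time and is no camera call; for the wrist camera it gives the pose at the moment of the call.
- env.close_job(): hands the job in; it is judged then, once.
Trained networks look in the newest picture that a camera, given by its name, has taken for a name from the list of things; names that differ only in an ending like _2 or _b are one class to them, and where a whole thing is asked for, a point or a joint stands for the part that bears it (a point fixed in the world has none). Each returns a list of dicts, best first, with "confidence" (0 to 1); they miss things now and then, are a little off and sometimes report something else, mostly with a low value. They report only what shows in the picture. A call takes as long as a camera call. They do not tell look-alikes from the thing itself.
- env.look_for(camera, thing): "rect" ([left, top, right, bottom] in pixels, round what is visible of it).
The state is a dict: "clock": time; "q": joint angles; "qvel": joint speeds; "effort": joint torques, N m; "tool_pos": TCP position; "tool_rot": TCP orientation; "ft_force": force on the tool from outside, world axes, zero at the start; "moment": the same for the moment, N m; "opening": opening from 0.0 (shut) to 1.0 (fully open); "grasp_force": force on a finger pad.
Only numpy, scipy, OpenCV 4.12 (cv2) and the standard library are available. Lean on these libraries where they do the work, as an engineer would, in place of code of your own. Each camera call takes 0.05 s, during which the arm holds its last target. There are 200 camera calls.

## Working session

There is one attempt and no reset: what is moved stays moved. The work goes in short steps, Python scripts to look and compute and a tool call to move; the robot and the scene stay as the last step left them, time stands still between calls to the robot, and variables do not carry over. Pictures are saved under pics/ and viewed, at most 10 in all, crops included, and the job is handed in when it is done.

Besides the shell and the picture viewer there is one more tool, called after "Request:" as name(argument=value, ...) on one line, values as JSON. send_rows: Moves the arm, as the interface text tells. Its arguments: {"type":"object","properties":{"moves":{"type":"array"},"gripper":{"type":"number"},"force":{"type":"number"}},"required":["moves"]}

```bash
mkdir -p pics; ls; python3 - <<'E'
from workcell import env
import cv2,numpy as np
s=env.observe();print(s)
for c in("scene","top"):
    im,d=env.camera(c);cv2.imwrite(f"pics/{c}0.png",im[:,:,::-1]);np.savez(f"{c}0.npz",im=im,d=d)
    i=env.camera_info(c);print(c,np.round(i["intrinsics"],1).tolist(),np.round(i["cam_to_world"],3).tolist())
    for t in("dock","pack0_mid","pack1_mid","meter_mid","mug","tape","plate0"):
        print(t,[(r["rect"],round(r["confidence"],2)) for r in env.look_for(c,t)])
print(env.observe()["clock"])
E
```

```text
pics
{'clock': 0.0, 'q': array([ 1.19589074e+00,  8.79137092e-02,  1.37221121e+00, -9.88042679e-06,
        1.68362581e+00, -1.03118595e-01]), 'qvel': array([ 3.21434035e-04, -1.84193169e-05,  1.26611927e-03,  1.47018689e-04,
        3.01643333e-04,  1.74896751e-04]), 'effort': array([ 4.49739200e-04, -3.40189147e+01, -3.02421105e+01,  7.16934213e-02,
        3.30490828e-02, -1.57080931e-04]), 'tool_pos': array([147.62099329, 529.69468382, 403.54813693]), 'tool_rot': array([ 1.35476091e-01,  9.90780028e-01, -1.04952833e-03, -2.50685403e-04]), 'ft_force': array([0.32531939, 0.172172  , 0.14033937]), 'moment': array([ 0.00586722, -0.00789402, -0.01675308]), 'grasp_force': 0.0, 'opening': 0.9981817358972225}
scene [[497.5, 0.0, 325.1], [0.0, 497.5, 205.7], [0.0, 0.0, 1.0]] [[-0.418, 0.61, -0.673, 1624.245], [0.908, 0.297, -0.295, 440.734], [0.02, -0.735, -0.678, 1111.189], [0.0, 0.0, 0.0, 1.0]]
dock [([327.1, 191.2, 424.0, 269.4], 0.68)]
pack0_mid [([279.6, 151.5, 301.9, 186.3], 0.81)]
pack1_mid [([194.1, 171.8, 217.9, 214.3], 0.94), ([255.3, 175.0, 279.1, 208.4], 0.81), ([280.2, 190.9,
[... 624 characters left out ...]
1, 11.209], [-0.01, -0.116, -0.993, 1418.368], [0.0, 0.0, 0.0, 1.0]]
dock [([242.9, 189.3, 324.3, 246.1], 0.71)]
pack0_mid [([178.9, 223.4, 233.2, 254.5], 0.71), ([239.1, 187.3, 324.2, 246.6], 0.39)]
pack1_mid [([436.5, 172.6, 465.5, 193.0], 0.96), ([398.9, 164.0, 423.6, 186.9], 0.68), ([350.6, 192.6, 372.4, 205.9], 0.68), ([386.7, 199.8, 411.8, 216.2], 0.52)]
meter_mid [([177.7, 225.6, 233.9, 250.4], 0.92)]
mug [([333.0, 135.3, 360.4, 174.0], 0.8), ([294.9, 222.1, 318.0, 242.4], 0.7)]
tape []
plate0 [([292.4, 222.1, 316.5, 240.4], 0.78), ([253.2, 189.5, 275.4, 204.3], 0.71), ([274.1, 195.8, 296.8, 212.5], 0.64), ([247.7, 209.0, 266.4, 230.6], 0.63), ([268.4, 216.5, 292.7, 236.6], 0.48)]
0.8
```

```bash
python3 - <<'E'
import cv2
a=cv2.imread("pics/top0.png")[110:290,160:480];b=cv2.imread("pics/scene0.png")[120:300,180:500]
cv2.imwrite("pics/both.png",cv2.resize(cv2.vconcat([a,b]),None,fx=1.66,fy=1.66,interpolation=cv2.INTER_CUBIC))
E
```

```text
(no output)
```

View pics/both.png

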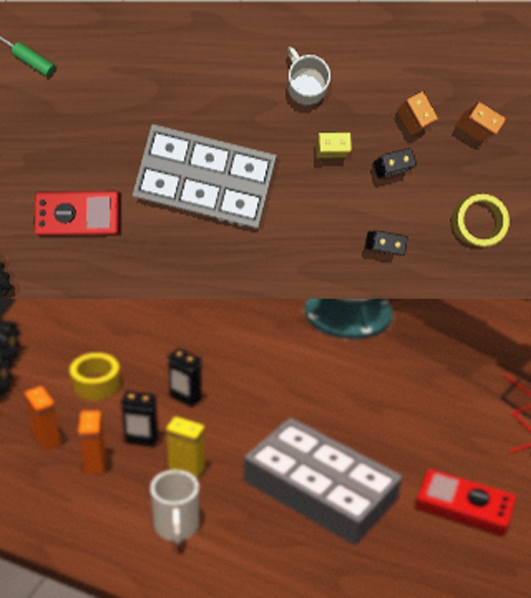

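The top view (crop scale 1.66) shows two black packs, at about px (398,208) far and (392,256) near. There are also orange and yellow look-alikes at (411,177), (452,183) and (361,197). The black ones are the packs, and the dock is at (283,217) with six identical plates. Next I'll measure from both cameras.

```bash
cat > h.py <<'E'
import numpy as np,cv2
from workcell import env
def cloud(d,info):
    K=info["intrinsics"];T=info["cam_to_world"];v,u=np.indices(d.shape)
    P=np.stack([(u-K[0,2])/K[0,0]*d,(v-K[1,2])/K[1,1]*d,d],-1)
    W=P@T[:3,:3].T+T[:3,3]; W[d<=0]=np.nan; return W
def rect(W,m):
    p=W[m][:,:2].astype(np.float32);(c,s,a)=cv2.minAreaRect(p);return np.round(c,1),np.round(s,1),round(a,1)
def top_rects(c,im,d,info):
    W=cloud(d,info);z=W[...,2];mx=im.max(-1)
    out={}
    for n,m in {"tall":(z>100)&(z<125),"dock":(z>50)&(z<72)}.items():
        m=np.nan_to_num(m).astype(np.uint8)
        k,l,st,ce=cv2.connectedComponentsWithStats(m)
        for i in range(1,k):
            if st[i,4]>60:
                q=l==i;print(c,n,"px",np.round(ce[i]),"N",st[i,4],"rect",*rect(W,q),"mean",np.round(W[q].mean(0),1),"rgb",np.median(im[q],0),"zmed",round(float(np.median(z[q])),1))
    return W
E
python3 - <<'E'
from h import *
for c in("top","scene"):
    f=np.load(c+"0.npz");top_rects(c,f["im"],f["d"],env.camera_info(c))
E
```

```text
top tall px [414. 175.] N 235 rect [ 702.8 -266.3] [60. 37.] 28.4 mean [ 701.7 -265.   110.5] rgb [226. 156.  78.] zmed 110.9
top tall px [453. 181.] N 241 rect [ 686.1 -387.5] [60.7 37. ] 57.4 mean [ 685.1 -386.5  110.4] rgb [225. 150.  74.] zmed 110.5
top tall px [361. 195.] N 229 rect [ 638.7 -102.9] [34.2 59.9] 1.1 mean [ 638.7 -102.   110.8] rgb [231. 236. 110.] zmed 111.0
top tall px [399. 206.] N 230 rect [ 604.8 -219.9] [35.8 60.2] 14.5 mean [ 604.7 -219.4  110.7] rgb [75.5 74.  74. ] zmed 111.0
top tall px [108. 265.] N 1870 rect [421.6 678.3] [200.1 103.1] 28.5 mean [421.9 678.5 104.5] rgb [44. 43. 45.] zmed 104.0
top tall px [394. 256.] N 238 rect [ 453.2 -201.7] [61.1 35.9] 79.7 mean [ 453.1 -200.9  110.7] rgb [75. 74. 74.] zmed 110.9
top tall px [ 61. 333.] N 602 rect [238.8 807.7] [ 76.9 386.8] 14.0 mean [220.4 802.3 113.1] rgb [153. 145. 134.] zmed 113.3
top dock px [591. 179.] N 1211 rect [ 700.9 -848.6] [182.1 100.9] 72.9 mean [ 700.5 -849.4   53. ] rgb [178. 136.  96.] zmed 52.7
top dock px [283. 215.] N 3368 rect [580.3 146.2] [250.8 145. ] 76.1 mean [580.5 145.8  
[... 4643 characters left out ...]
3.6 -96.9] [33.8 64.6] 24.7 mean [653.4 -94.6  61.3] rgb [143. 109.  17.] zmed 62.6
scene dock px [615. 217.] N 385 rect [233.1 803.1] [ 53. 154.] 3.9 mean [237.4 810.   61.2] rgb [212. 192. 176.] zmed 61.1
scene dock px [563. 255.] N 1476 rect [422.  678.2] [272.1 216.8] 28.5 mean [472.9 677.5  63. ] rgb [25. 22. 21.] zmed 63.8
scene dock px [285. 234.] N 110 rect [747.6 -71.3] [28.1 66.8] 34.9 mean [744.3 -71.8  62.1] rgb [148. 134. 120.] zmed 62.4
scene dock px [294. 249.] N 63 rect [782.4 -21.2] [ 9.3 47. ] 69.3 mean [784.7 -21.   61.5] rgb [130. 117. 105.] zmed 62.2
scene dock px [278. 249.] N 68 rect [804.5 -64.6] [51.2 11.3] 74.4 mean [806.  -60.3  61.4] rgb [151. 136. 122.] zmed 61.6
```

Pack 0 is at (453,-201) with yaw -10.3°, and pack 1 is at (605,-219.5) with yaw +14.5°; both tops read about 110 mm in both views. The dock centre is (580.5,145.6) with yaw -13.9° and its rim at about 61. These fit the given sizes. I'll go above bay 0 with the fingers closing along dock x.

```bash
cat > plan.py <<'E'
import numpy as np
# yaw = world angle (deg) of tool y; tool z down, tool x = y cross z
def rel(p0,yaw0,p1,yaw1):
    a=np.radians(yaw0);y=np.array([np.cos(a),np.sin(a),0]);z=np.array([0,0,-1.]);x=np.cross(y,z)
    d=np.array(p1)-p0;return np.round([d@x,d@y,d@z],1),round(-float(np.radians(yaw1-yaw0)),3)
DY=-13.9;C=np.array([580.5,145.6])
def dock(x,y,z):
    a=np.radians(DY);return np.array([*(C+x*np.array([np.cos(a),np.sin(a)])+y*np.array([-np.sin(a),np.cos(a)])),z])
E
python3 - <<'E'
from plan import *
q=[0.135476,0.99078];yaw0=np.degrees(np.arctan2(q[1]**2-q[0]**2,2*q[0]*q[1]));print(yaw0)
print(rel([147.659,529.808,404.706],yaw0,dock(-36,80,290),DY))
E
```

```text
74.42769913737509
(array([-481.8, -175. ,  114.7]), 1.542)
```

Request:
send_rows(moves=[{"linear": [-481.8, -175, 114.7], "delta_rot": [0, 0, 1.542]}, {"linear": [-481.8, -175, 114.7], "delta_rot": [0, 0, 1.542]}, {"linear": [-481.8, -175, 114.7], "delta_rot": [0, 0, 1.542]}, {"linear": [-481.8, -175, 114.7], "delta_rot": [0, 0, 1.542]}, {"linear": [-481.8, -175, 114.7], "delta_rot": [0, 0, 1.542]}, {"linear": [-481.8, -175, 114.7], "delta_rot": [0, 0, 1.542]}, {"linear": [-481.8, -175, 114.7], "delta_rot": [0, 0, 1.542]}, {"linear": [-481.8, -175, 114.7], "delta_rot": [0, 0, 1.542]}, {"linear": [-481.8, -175, 114.7], "delta_rot": [0, 0, 1.542]}, {"linear": [-481.8, -175, 114.7], "delta_rot": [0, 0, 1.542]}, {"linear": [-481.8, -175, 114.7], "delta_rot": [0, 0, 1.542]}, {"linear": [-481.8, -175, 114.7], "delta_rot": [0, 0, 1.542]}], gripper=1)

```text
clock: 2.0
tool_pos: [567.0, 229.2, 288.2]
tool_rot: [0.789, 0.614, -0.001, -0.0]
ft_force: [0.5, 0.1, -1.3]
opening: 0.019
grasp_force: 0.0
```

```bash
python3 - <<'E'
from h import *
s=env.observe();print(s["clock"],s["tool_pos"],np.abs(s["qvel"]).max(),s["tool_rot"])
i=env.camera_info("wrist");im,d=env.camera("wrist");s=env.observe();print(s["tool_pos"])
cv2.imwrite("pics/w1.png",im[:,:,::-1]);np.savez("w1.npz",im=im,d=d);print(np.round(i["cam_to_world"],3).tolist())
W=cloud(d,i);z=W[...,2];m=(z>50)&(z<70);print(rect(W,m),np.nanmedian(z[m]))
E
```

```text
2.0 [566.96676122 229.22156896 288.16125679] 0.059095140946218504 [ 7.89129725e-01  6.14225483e-01 -1.15463937e-03 -6.68475534e-06]
[565.6666474  230.67769279 288.95027141]
[[0.969, -0.237, -0.065, 585.503], [-0.246, -0.936, -0.25, 301.272], [-0.002, 0.259, -0.966, 268.355], [0.0, 0.0, 0.0, 1.0]]
(array([588.7, 180.4]), array([179.4, 144.8]), 76.0) 60.32336679456577
```

View pics/w1.png

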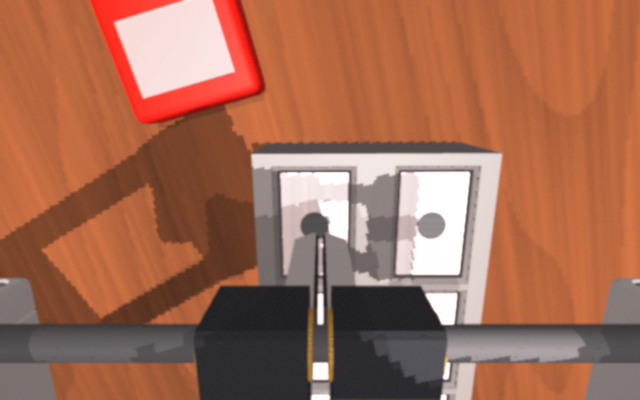

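The wrist view shows bay 0's plate dot at about px (314,222), straight ahead of the closed fingers at u=320, and the dock edges agree with my pose estimate. Before pressing, I'll check the finger size from the depth.

```bash
python3 - <<'E'
from h import *
f=np.load("w1.npz");W=cloud(f["d"],env.camera_info("wrist"));from plan import *
print(env.camera_info("wrist")["intrinsics"][0,0])
R=np.array([[.9707,-.2402],[.2402,.9707]])
for v,u in [(235,320),(260,320),(280,305),(300,210),(300,300),(300,340),(300,435),(340,210),(380,210),(380,435),(390,300),(222,314),(225,432)]:
    p=W[v,u];print(v,u,np.round(R@0 if 0 else np.r_[R@(p[:2]-[565.2,231.3]),p[2]],1),round(float(f["d"][v,u])))
E
```

```text
358.5703359717374
235 320 [ 0.4 -3.8 60.1] 222
260 320 [  0.3 -20.2  60.9] 226
280 305 [ -5.2   8.6 143.1] 139
300 210 [-92.1 -83.5   0.6] 300
300 300 [ -3.6  32.6 198.8] 79
300 340 [  5.2  33.  199.5] 78
300 435 [ 75.4 -49.3  59.4] 234
340 210 [-19.3  32.5 212.5] 66
380 210 [-20.4  22.9 211.5] 69
380 435 [ 23.2  22.1 210.6] 70
390 300 [ -3.1  20.  210.9] 70
222 314 [-3.3  4.3 58.8] 221
225 432 [69.4  2.5 59.7] 221
```

Request:
send_rows(moves=[{"linear": [0, 0, 28], "delta_rot": [0, 0, 0]}, {"linear": [0, 0, 34], "delta_rot": [0, 0, 0]}, {"linear": [0, 0, 37], "delta_rot": [0, 0, 0]}, {"linear": [0, 0, 39], "delta_rot": [0, 0, 0]}, {"linear": [0, 0, 39], "delta_rot": [0, 0, 0]}])

```text
clock: 2.55
tool_pos: [563.3, 232.8, 256.2]
tool_rot: [0.787, 0.617, 0.0, 0.0]
ft_force: [-7.2, -3.6, 15.6]
opening: 0.003
grasp_force: 8.0
```

Bay 0 stopped hard: it held at z 256 (commanded 251) with 15.6 N, so it's full. Next is bay 1.

Request:
send_rows(moves=[{"linear": [0, 0, -24], "delta_rot": [0, 0, 0]}, {"linear": [0, 0, -24], "delta_rot": [0, 0, 0]}, {"linear": [-40, 0, -24], "delta_rot": [0, 0, 0]}, {"linear": [-80, 0, -24], "delta_rot": [0, 0, 0]}, {"linear": [-80, 0, -24], "delta_rot": [0, 0, 0]}, {"linear": [-80, 0, -22], "delta_rot": [0, 0, 0]}, {"linear": [-80, 0, -11], "delta_rot": [0, 0, 0]}, {"linear": [-80, 0, -5], "delta_rot": [0, 0, 0]}, {"linear": [-80, 0, -2], "delta_rot": [0, 0, 0]}, {"linear": [-80, 0, 0], "delta_rot": [0, 0, 0]}, {"linear": [-80, 0, 0], "delta_rot": [0, 0, 0]}])

```text
clock: 3.65
tool_pos: [545.5, 155.0, 250.8]
tool_rot: [0.787, 0.617, 0.0, -0.0]
ft_force: [-0.4, 1.9, 2.8]
opening: 0.005
grasp_force: 1.1
```

Bay 1 gave way under about 3 N, so it's empty. I'll press it deeper.

Request:
send_rows(moves=[{"linear": [0, 0, 8], "delta_rot": [0, 0, 0]}, {"linear": [0, 0, 16], "delta_rot": [0, 0, 0]}, {"linear": [0, 0, 24], "delta_rot": [0, 0, 0]}, {"linear": [0, 0, 32], "delta_rot": [0, 0, 0]}, {"linear": [0, 0, 34], "delta_rot": [0, 0, 0]}, {"linear": [0, 0, 34], "delta_rot": [0, 0, 0]}])

```text
clock: 4.25
tool_pos: [545.7, 154.4, 216.8]
tool_rot: [0.788, 0.616, 0.0, 0.0]
ft_force: [0.3, 0.1, 1.1]
opening: 0.002
grasp_force: 0.8
```

Plate 1 is now about 40 mm down. Now up and over to bay 2.

Request:
send_rows(moves=[{"linear": [0, 0, -48], "delta_rot": [0, 0, 0]}, {"linear": [0, 0, -58], "delta_rot": [0, 0, 0]}, {"linear": [0, 0, -58], "delta_rot": [0, 0, 0]}, {"linear": [-40, 0, -58], "delta_rot": [0, 0, 0]}, {"linear": [-80, 0, -58], "delta_rot": [0, 0, 0]}, {"linear": [-80, 0, -58], "delta_rot": [0, 0, 0]}, {"linear": [-80, 0, -56], "delta_rot": [0, 0, 0]}, {"linear": [-80, 0, -45], "delta_rot": [0, 0, 0]}, {"linear": [-80, 0, -39], "delta_rot": [0, 0, 0]}, {"linear": [-80, 0, -36], "delta_rot": [0, 0, 0]}, {"linear": [-80, 0, -34], "delta_rot": [0, 0, 0]}, {"linear": [-80, 0, -34], "delta_rot": [0, 0, 0]}])

```text
clock: 5.45
tool_pos: [526.1, 77.5, 256.1]
tool_rot: [0.787, 0.617, -0.0, 0.0]
ft_force: [-11.5, -1.3, 27.6]
opening: 0.007
grasp_force: 13.2
```

Bay 2 stopped hard at 256 with 27.6 N: full. Next is bay 5, 72 mm along tool +y.

Request:
send_rows(moves=[{"linear": [0, 0, -24], "delta_rot": [0, 0, 0]}, {"linear": [0, 0, -24], "delta_rot": [0, 0, 0]}, {"linear": [0, 36, -24], "delta_rot": [0, 0, 0]}, {"linear": [0, 72, -24], "delta_rot": [0, 0, 0]}, {"linear": [0, 72, -24], "delta_rot": [0, 0, 0]}, {"linear": [0, 72, -22], "delta_rot": [0, 0, 0]}, {"linear": [0, 72, -11], "delta_rot": [0, 0, 0]}, {"linear": [0, 72, -5], "delta_rot": [0, 0, 0]}, {"linear": [0, 72, -2], "delta_rot": [0, 0, 0]}, {"linear": [0, 72, 0], "delta_rot": [0, 0, 0]}, {"linear": [0, 72, 0], "delta_rot": [0, 0, 0]}])

```text
clock: 6.55
tool_pos: [594.9, 59.9, 256.2]
tool_rot: [0.787, 0.617, 0.0, 0.0]
ft_force: [-9.2, -0.3, 19.7]
opening: 0.006
grasp_force: 10.5
```

Bay 5 is full too. Next is bay 4.

Request:
send_rows(moves=[{"linear": [0, 0, -24], "delta_rot": [0, 0, 0]}, {"linear": [0, 0, -24], "delta_rot": [0, 0, 0]}, {"linear": [40, 0, -24], "delta_rot": [0, 0, 0]}, {"linear": [80, 0, -24], "delta_rot": [0, 0, 0]}, {"linear": [80, 0, -24], "delta_rot": [0, 0, 0]}, {"linear": [80, 0, -22], "delta_rot": [0, 0, 0]}, {"linear": [80, 0, -11], "delta_rot": [0, 0, 0]}, {"linear": [80, 0, -5], "delta_rot": [0, 0, 0]}, {"linear": [80, 0, -2], "delta_rot": [0, 0, 0]}, {"linear": [80, 0, 0], "delta_rot": [0, 0, 0]}, {"linear": [80, 0, 0], "delta_rot": [0, 0, 0]}])

```text
clock: 7.65
tool_pos: [615.2, 136.2, 250.8]
tool_rot: [0.788, 0.616, -0.001, -0.0]
ft_force: [-1.6, -0.9, 2.0]
opening: 0.007
grasp_force: 1.2
```

Bay 4 is empty. I'll press it in and raise clear.

Request:
send_rows(moves=[{"linear": [0, 0, 8], "delta_rot": [0, 0, 0]}, {"linear": [0, 0, 16], "delta_rot": [0, 0, 0]}, {"linear": [0, 0, 24], "delta_rot": [0, 0, 0]}, {"linear": [0, 0, 32], "delta_rot": [0, 0, 0]}, {"linear": [0, 0, 34], "delta_rot": [0, 0, 0]}, {"linear": [0, 0, 34], "delta_rot": [0, 0, 0]}])

```text
clock: 8.25
tool_pos: [615.6, 136.6, 216.8]
tool_rot: [0.788, 0.616, 0.0, 0.0]
ft_force: [0.3, 0.4, 1.5]
opening: 0.003
grasp_force: 0.6
```

```bash
python3 - <<'E'
from plan import *
p0=dock(36,0,217);p0[2]=217;print(p0)
# pack0 approach: from bay4 raised
print("pre0",rel(p0,DY,[453.2,-201.2,350],-10.3))
# grasp z: grasp point 84 -> TCP 264
E
```

```text
[615.44579334 136.95179047 217.        ]
pre0 (array([-367.2,  -76.3, -133. ]), -0.063)
```

Request:
send_rows(moves=[{"linear": [0, 0, -50], "delta_rot": [0, 0, 0]}, {"linear": [0, 0, -100], "delta_rot": [0, 0, 0]}, {"linear": [-20, 0, -133], "delta_rot": [0, 0, 0]}, {"linear": [-367.2, -76.3, -133], "delta_rot": [0, 0, -0.063]}, {"linear": [-367.2, -76.3, -133], "delta_rot": [0, 0, -0.063]}, {"linear": [-367.2, -76.3, -133], "delta_rot": [0, 0, -0.063]}, {"linear": [-367.2, -76.3, -133], "delta_rot": [0, 0, -0.063]}, {"linear": [-367.2, -76.3, -133], "delta_rot": [0, 0, -0.063]}, {"linear": [-367.2, -76.3, -133], "delta_rot": [0, 0, -0.063]}, {"linear": [-367.2, -76.3, -133], "delta_rot": [0, 0, -0.063]}, {"linear": [-367.2, -76.3, -133], "delta_rot": [0, 0, -0.063]}])

```text
clock: 9.35
tool_pos: [450.9, -204.9, 349.5]
tool_rot: [0.77, 0.638, -0.001, 0.0]
ft_force: [0.3, -0.9, -0.7]
opening: 0.007
grasp_force: 0.0
```

Request:
send_rows(moves=[{"linear": [0, 0, 0], "delta_rot": [0, 0, 0]}, {"linear": [0, 0, 0], "delta_rot": [0, 0, 0]}, {"linear": [0, 0, 0], "delta_rot": [0, 0, 0]}, {"linear": [0, 0, 0], "delta_rot": [0, 0, 0]}, {"linear": [0, 0, 0], "delta_rot": [0, 0, 0]}, {"linear": [0, 0, 0], "delta_rot": [0, 0, 0]}], gripper=-1, force=40)

```text
clock: 9.95
tool_pos: [453.4, -200.5, 349.9]
tool_rot: [0.767, 0.641, 0.0, -0.0]
ft_force: [0.7, 0.4, -0.2]
opening: 0.478
grasp_force: 0.0
```

```bash
cat > look.py <<'E'
import sys;from h import *
s=env.observe();i=env.camera_info("wrist");im,d=env.camera("wrist");n=sys.argv[1];cv2.imwrite(f"pics/{n}.png",im[:,:,::-1]);np.savez(n+".npz",im=im,d=d,T=i["cam_to_world"])
print(np.round(s["tool_pos"],1),np.round(s["tool_rot"],3),round(s["opening"],3),s["clock"])
top_rects("wrist",im,d,i)
E
python3 look.py w2
```

```text
[ 453.4 -200.5  349.9] [ 0.767  0.641  0.    -0.   ] 0.478 9.95
wrist tall px [605.  30.] N 4081 rect [ 636.7 -113.9] [33.  37.4] 1.4 mean [ 633.1 -115.8  109.1] rgb [255. 255.   0.] zmed 109.9
wrist tall px [552. 210.] N 5619 rect [ 603.9 -219.8] [36.7 60.8] 14.5 mean [ 601.5 -217.6  109.3] rgb [100.  89.  95.] zmed 110.0
wrist tall px [319. 222.] N 4909 rect [ 452.5 -201.1] [59.6 36.1] 79.7 mean [ 452.9 -199.1  109.9] rgb [60. 54. 57.] zmed 110.1
wrist dock px [535.  36.] N 1350 rect [ 621.6 -107.9] [ 4.  50.4] 4.0 mean [ 621.5 -108.1   61.3] rgb [205. 162.   0.] zmed 61.4
wrist dock px [498. 185.] N 1141 rect [ 590.  -216.2] [67.6 30.3] 74.4 mean [ 590.5 -210.3   61.3] rgb [107.  78.  61.] zmed 61.6
wrist dock px [319. 168.] N 222 rect [ 457.9 -173.3] [ 2.8 35.6] 78.7 mean [ 458.  -172.3   61.4] rgb [39. 36. 38.] zmed 61.6
wrist dock px [615. 230.] N 1382 rect [ 682.7 -263.7] [56.3 27.7] 67.1 mean [ 680.8 -263.1   60.7] rgb [216. 100.   1.] zmed 60.5
wrist dock px [584. 371.] N 256 rect [ 659.6 -395.3] [18.6  4.1] 57.7 mean [ 658.9 -396.5   58.4] rgb [208.  98.   7.] zmed 58.5
```

View pics/w2.png

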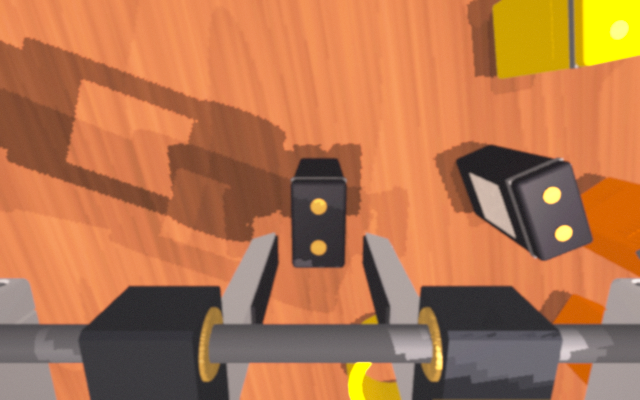

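The black pack 0 sits at (319,222) between the open fingers, with black pack 1 at (550,210). The yellow and orange blocks at the right are the look-alikes. Descending now.

Request:
send_rows(moves=[{"linear": [0, 0, 0], "delta_rot": [0, 0, 0]}, {"linear": [0, 0, 20], "delta_rot": [0, 0, 0]}, {"linear": [0, 0, 50], "delta_rot": [0, 0, 0]}, {"linear": [0, 0, 80], "delta_rot": [0, 0, 0]}, {"linear": [0, 0, 86], "delta_rot": [0, 0, 0]}, {"linear": [0, 0, 86], "delta_rot": [0, 0, 0]}])

```text
clock: 10.6
tool_pos: [452.7, -201.0, 263.0]
tool_rot: [0.768, 0.641, -0.0, -0.001]
ft_force: [0.2, -0.3, 1.2]
opening: 0.991
grasp_force: 0.0
```

Request:
send_rows(moves=[{"linear": [0, 0, 0], "delta_rot": [0, 0, 0]}, {"linear": [0, 0, 0], "delta_rot": [0, 0, 0]}, {"linear": [0, 0, 0], "delta_rot": [0, 0, 0]}, {"linear": [0, 0, 0], "delta_rot": [0, 0, 0]}, {"linear": [0, 0, 0], "delta_rot": [0, 0, 0]}, {"linear": [0, 0, 0], "delta_rot": [0, 0, 0]}, {"linear": [0, 0, 0], "delta_rot": [0, 0, 0]}, {"linear": [0, 0, 0], "delta_rot": [0, 0, 0]}, {"linear": [0, 0, 0], "delta_rot": [0, 0, 0]}, {"linear": [0, 0, 0], "delta_rot": [0, 0, 0]}], gripper=1, force=40)

```text
clock: 11.6
tool_pos: [453.0, -201.1, 263.9]
tool_rot: [0.768, 0.641, -0.0, -0.0]
ft_force: [0.5, -0.1, -0.3]
opening: 0.381
grasp_force: 40.0
```

```bash
python3 - <<'E'
from plan import *
# place pack0 in bay4: carry TCP z 350 -> pack foot 86 above bench
print("carry0",rel(np.array([453.2,-201.2,264]),-10.3,dock(36,0,360),DY))
print("to pack1 from bay4",rel(dock(36,0,360),DY,[604.5,-219.7,350],14.5))
print("to pack1 from bay1",rel(dock(-36,0,360),DY,[604.5,-219.7,350],14.5))
E
```

```text
carry0 (array([361.7,  99.2, -96. ]), 0.063)
to pack1 from bay4 (array([-348.8,   75.1,   10. ]), -0.496)
to pack1 from bay1 (array([-348.8,  147.1,   10. ]), -0.496)
```

Grip is good: 35.8 mm wide at 40 N. I'll lift and carry to bay 4.

Request:
send_rows(moves=[{"linear": [0, 0, -20], "delta_rot": [0, 0, 0]}, {"linear": [0, 0, -55], "delta_rot": [0, 0, 0]}, {"linear": [10, 3, -96], "delta_rot": [0, 0, 0.01]}, {"linear": [40, 11, -96], "delta_rot": [0, 0, 0.02]}, {"linear": [80, 22, -96], "delta_rot": [0, 0, 0.03]}, {"linear": [125, 34, -96], "delta_rot": [0, 0, 0.063]}, {"linear": [170, 47, -96], "delta_rot": [0, 0, 0.063]}, {"linear": [215, 59, -96], "delta_rot": [0, 0, 0.063]}, {"linear": [260, 71, -96], "delta_rot": [0, 0, 0.063]}, {"linear": [305, 84, -96], "delta_rot": [0, 0, 0.063]}, {"linear": [340, 93, -96], "delta_rot": [0, 0, 0.063]}, {"linear": [361.7, 99.2, -96], "delta_rot": [0, 0, 0.063]}])

```text
clock: 12.8
tool_pos: [615.9, 139.9, 358.1]
tool_rot: [0.787, 0.617, -0.001, -0.001]
ft_force: [-0.3, 0.1, -2.8]
opening: 0.384
grasp_force: 40.0
```

Request:
send_rows(moves=[{"linear": [0, 0, 0], "delta_rot": [0, 0, 0]}, {"linear": [0, 0, 10], "delta_rot": [0, 0, 0]}, {"linear": [0, 0, 20], "delta_rot": [0, 0, 0]}, {"linear": [0, 0, 20], "delta_rot": [0, 0, 0]}, {"linear": [0, 0, 20], "delta_rot": [0, 0, 0]}])

```text
clock: 13.3
tool_pos: [615.0, 135.9, 339.0]
tool_rot: [0.788, 0.616, -0.001, -0.0]
ft_force: [-0.0, -0.3, -2.8]
opening: 0.381
grasp_force: 40.0
```

```bash
python3 look.py w3|cut -c1-200; python3 - <<'E'
from workcell import env
import cv2
im,d=env.camera("top");cv2.imwrite("t3.png",im[:,:,::-1]);im,d=env.camera("scene");cv2.imwrite("s3.png",im[:,:,::-1])
a=cv2.imread("pics/w3.png")
b=cv2.resize(cv2.imread("s3.png")[120:290,290:562],(640,400),interpolation=cv2.INTER_CUBIC)
cv2.imwrite("pics/c3.png",cv2.resize(cv2.vconcat([a,b]),None,fx=.75,fy=.75))
E
```

```text
[615.  135.9 339. ] [ 0.788  0.616 -0.001 -0.   ] 0.381 13.3
wrist tall px [320. 185.] N 514 rect [621.9 163.4] [ 2.4 35.1] 76.0 mean [622.  164.1 113.3] rgb [28. 25. 27.] zmed 113.4
wrist dock px [250. 125.] N 30400 rect [586.5 173.1] [194.  144.7] 75.9 mean [580.2 204.6  60.4] rgb [219. 199. 195.] zmed 61.6
wrist dock px [320.  92.] N 5706 rect [634.3 215.1] [66.  40.5] 76.0 mean [634.6 216.2  58.3] rgb [255. 255. 255.] zmed 58.3
wrist dock px [575. 388.] N 581 rect [788.6 -79.7] [51.8 13.3] 39.1 mean [792.9 -80.1  55.8] rgb [167. 150. 136.] zmed 55.3
```

View pics/c3.png

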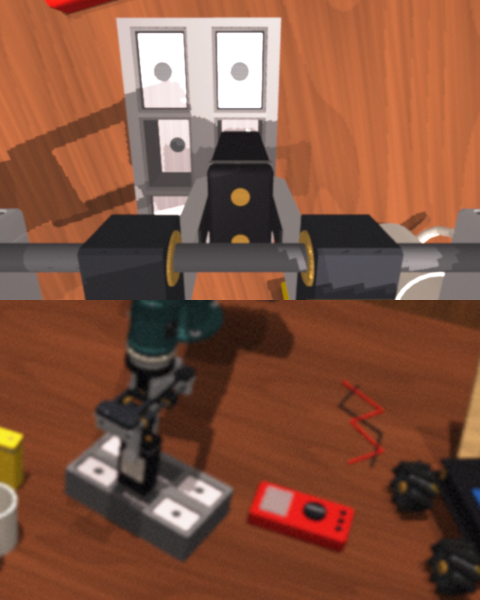

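The wrist view shows the pack (face centred at px (320,185)) lined up over the opened bay 4. The dock measured from here, (580,146), agrees within 1 mm. Lowering in gently.

Request:
send_rows(moves=[{"linear": [0.7, 0, 8], "delta_rot": [0, 0, 0]}, {"linear": [0.7, 0, 14], "delta_rot": [0, 0, 0]}, {"linear": [0.7, 0, 20], "delta_rot": [0, 0, 0]}, {"linear": [0.7, 0, 26], "delta_rot": [0, 0, 0]}, {"linear": [0.7, 0, 34], "delta_rot": [0, 0, 0]}, {"linear": [0.7, 0, 42], "delta_rot": [0, 0, 0]}, {"linear": [0.7, 0, 50], "delta_rot": [0, 0, 0]}, {"linear": [0.7, 0, 50], "delta_rot": [0, 0, 0]}])

```text
clock: 14.25
tool_pos: [615.1, 137.6, 287.8]
tool_rot: [0.788, 0.616, -0.002, -0.001]
ft_force: [0.2, 0.6, -2.9]
opening: 0.382
grasp_force: 40.0
```

Request:
send_rows(moves=[{"linear": [0, 0, 5], "delta_rot": [0, 0, 0]}, {"linear": [0, 0, 9], "delta_rot": [0, 0, 0]}, {"linear": [0, 0, 12], "delta_rot": [0, 0, 0]}, {"linear": [0, 0, 15], "delta_rot": [0, 0, 0]}, {"linear": [0, 0, 18], "delta_rot": [0, 0, 0]}, {"linear": [0, 0, 18], "delta_rot": [0, 0, 0]}, {"linear": [0, 0, 18], "delta_rot": [0, 0, 0]}])

```text
clock: 14.95
tool_pos: [615.4, 137.7, 275.9]
tool_rot: [0.788, 0.616, 0.001, 0.001]
ft_force: [-4.4, -1.5, 11.1]
opening: 0.383
grasp_force: 40.0
```

Home: TCP at 275.9 puts the foot 12 mm up, stopped with 11 N. Releasing.

Request:
send_rows(moves=[{"linear": [0, 0, -4], "delta_rot": [0, 0, 0]}, {"linear": [0, 0, -4], "delta_rot": [0, 0, 0]}, {"linear": [0, 0, -4], "delta_rot": [0, 0, 0]}, {"linear": [0, 0, -4], "delta_rot": [0, 0, 0]}, {"linear": [0, 0, -4], "delta_rot": [0, 0, 0]}], gripper=-0.3)

```text
clock: 15.45
tool_pos: [615.5, 137.6, 275.4]
tool_rot: [0.788, 0.616, -0.0, -0.0]
ft_force: [0.5, -0.3, -0.7]
opening: 0.65
grasp_force: 0.0
```

Request:
send_rows(moves=[{"linear": [0, 0, -15], "delta_rot": [0, 0, 0]}, {"linear": [0, 0, -45], "delta_rot": [0, 0, 0]}, {"linear": [0, 0, -84], "delta_rot": [0, 0, 0]}, {"linear": [-40, 10, -84], "delta_rot": [0, 0, -0.05]}, {"linear": [-348.8, 75, -74], "delta_rot": [0, 0, -0.496]}, {"linear": [-348.8, 75, -74], "delta_rot": [0, 0, -0.496]}, {"linear": [-348.8, 75, -74], "delta_rot": [0, 0, -0.496]}, {"linear": [-348.8, 75, -74], "delta_rot": [0, 0, -0.496]}, {"linear": [-348.8, 75, -74], "delta_rot": [0, 0, -0.496]}, {"linear": [-348.8, 75, -74], "delta_rot": [0, 0, -0.496]}, {"linear": [-348.8, 75, -74], "delta_rot": [0, 0, -0.496]}, {"linear": [-348.8, 75, -74], "delta_rot": [0, 0, -0.496]}])

```text
clock: 16.65
tool_pos: [603.8, -222.7, 350.5]
tool_rot: [0.614, 0.789, -0.0, 0.001]
ft_force: [0.6, -0.1, -0.5]
opening: 0.648
grasp_force: 0.0
```

Request:
send_rows(moves=[{"linear": [0, 0, 0], "delta_rot": [0, 0, 0]}, {"linear": [0, 0, 0], "delta_rot": [0, 0, 0]}, {"linear": [0, 0, 0], "delta_rot": [0, 0, 0]}, {"linear": [0, 0, 0], "delta_rot": [0, 0, 0]}], gripper=-0.7)

```text
clock: 17.05
tool_pos: [604.6, -217.6, 350.3]
tool_rot: [0.611, 0.791, 0.0, 0.0]
ft_force: [-0.0, -0.3, 0.1]
opening: 0.853
grasp_force: 0.0
```

```bash
python3 look.py w4; python3 - <<'E'
from h import *
im,d=env.camera("top");cv2.imwrite("t4.png",im[:,:,::-1]);top_rects("top",im,d,env.camera_info("top"))
a=cv2.imread("pics/w4.png");b=cv2.resize(cv2.imread("t4.png")[140:290,230:470],(640,400),interpolation=cv2.INTER_CUBIC)
cv2.imwrite("pics/c4.png",cv2.resize(cv2.vconcat([a,b]),None,fx=.75,fy=.75))
E
```

```text
[ 604.6 -217.6  350.3] [0.611 0.791 0.    0.   ] 0.853 17.05
wrist tall px [427.  54.] N 6945 rect [ 639.3 -102.5] [36.7 60.2] 1.3 mean [ 638.2 -102.7  109.8] rgb [255. 255.   0.] zmed 110.1
wrist tall px [318. 223.] N 4872 rect [ 604.4 -219.6] [36.1 59.7] 14.5 mean [ 603.9 -217.6  109.9] rgb [83. 67. 64.] zmed 110.1
wrist tall px [470. 292.] N 190 rect [ 721.  -241.6] [ 6.7 15.4] 54.2 mean [ 718.1 -240.4  107.3] rgb [254.5 160.5  12.5] zmed 108.6
wrist tall px [403. 311.] N 691 rect [ 678.8 -266.9] [19.6 18.2] 31.7 mean [ 677.5 -265.3  108.4] rgb [255. 213.   0.] zmed 109.7
wrist dock px [558.  55.] N 1934 rect [745.8 -70.3] [26.3 73.6] 32.4 mean [739.4 -71.   61.3] rgb [190. 171. 156.] zmed 61.4
wrist dock px [383.  61.] N 383 rect [ 622.1 -104.5] [10.  58.9] 11.2 mean [ 621.6 -105.2   61.5] rgb [188. 148.   0.] zmed 61.9
wrist dock px [630.  84.] N 376 rect [798.9 -72.7] [32.5  5.5] 61.5 mean [798.9 -74.4  58.7] rgb [198. 178. 162.] zmed 57.7
wrist dock px [319. 169.] N 222 rect [ 597.1 -191.5] [34.1  1.3] 14.6 mean [ 597.1 -191.2   60.7] rgb [32.5 29.  31. ] zmed 60.7
wrist dock 
[... 1037 characters left out ...]
 [580.6 146.5] [251.6 145.3] 76.1 mean [579.6 145.8  60.8] rgb [157. 155. 150.] zmed 61.0
top dock px [502. 207.] N 105 rect [ 603.9 -551.7] [42.1 94.3] 79.0 mean [ 610.1 -553.9   61.1] rgb [31. 32. 30.] zmed 61.7
top dock px [125. 271.] N 784 rect [401.1 640.1] [126.7 275.4] 87.7 mean [401.1 641.9  63.7] rgb [34. 33. 31.] zmed 64.3
top dock px [519. 237.] N 107 rect [ 505.7 -603.7] [42.9 92.4] 78.3 mean [ 513.  -605.7   61.4] rgb [31. 32. 31.] zmed 61.1
top dock px [155. 278.] N 130 rect [387.3 552.7] [90.3 42.3] 18.5 mean [380.5 547.6  60.8] rgb [33. 33. 31.] zmed 60.4
top dock px [ 67. 323.] N 211 rect [240.5 807.5] [ 41.7 186.6] 3.9 mean [241.4 817.3  61.2] rgb [159. 151. 139.] zmed 61.1
```

View pics/c4.png

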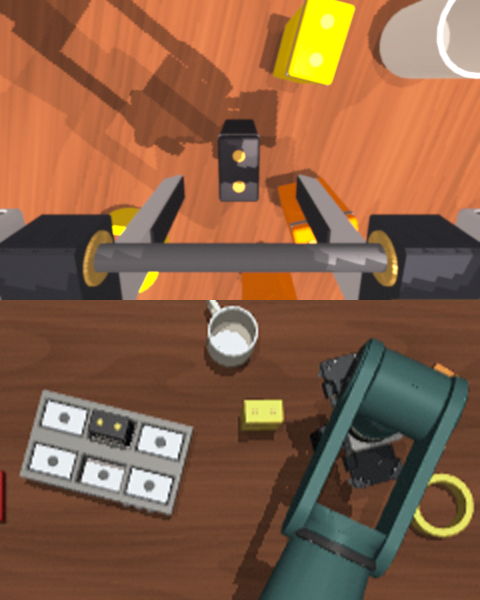

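Pack 0 stands home in bay 4 (top at 122, lower part of the picture). The black pack 1 at px (318,223) in the wrist image is centred between the fingers, clear of the orange and yellow blocks. Descending.

Request:
send_rows(moves=[{"linear": [0, 0, 20], "delta_rot": [0, 0, 0]}, {"linear": [0, 0, 50], "delta_rot": [0, 0, 0]}, {"linear": [0, 0, 80], "delta_rot": [0, 0, 0]}, {"linear": [0, 0, 86], "delta_rot": [0, 0, 0]}, {"linear": [0, 0, 86], "delta_rot": [0, 0, 0]}])

```text
clock: 17.65
tool_pos: [604.2, -218.5, 262.6]
tool_rot: [0.612, 0.791, -0.0, -0.002]
ft_force: [0.2, -0.6, 0.2]
opening: 0.852
grasp_force: 0.0
```

Request:
send_rows(moves=[{"linear": [0, 0, 0], "delta_rot": [0, 0, 0]}, {"linear": [0, 0, 0], "delta_rot": [0, 0, 0]}, {"linear": [0, 0, 0], "delta_rot": [0, 0, 0]}, {"linear": [0, 0, 0], "delta_rot": [0, 0, 0]}, {"linear": [0, 0, 0], "delta_rot": [0, 0, 0]}, {"linear": [0, 0, 0], "delta_rot": [0, 0, 0]}, {"linear": [0, 0, 0], "delta_rot": [0, 0, 0]}, {"linear": [0, 0, 0], "delta_rot": [0, 0, 0]}], gripper=1, force=40)

```text
clock: 18.45
tool_pos: [604.4, -219.0, 264.2]
tool_rot: [0.612, 0.791, -0.0, 0.0]
ft_force: [-1.2, -0.7, 0.7]
opening: 0.381
grasp_force: 40.0
```

```bash
python3 - <<'E'
from plan import *
p0=np.array([604.5,-219.7,264]);t=dock(-36,0,360);print(t)
print("lift/retreat x",rel(p0,14.5,[500,-60,385],-5)); print("carry",rel(p0,14.5,t,DY))
E
```

```text
[545.55420666 154.24820953 360.        ]
lift/retreat x (array([ 180.8,  -61.2, -121. ]), 0.34)
carry (array([376.8,  36.6, -96. ]), 0.496)
```

The yellow block stands near the straight path, so I'll lift higher, to foot height 131, before carrying.

Request:
send_rows(moves=[{"linear": [0, 0, -20], "delta_rot": [0, 0, 0]}, {"linear": [0, 0, -60], "delta_rot": [0, 0, 0]}, {"linear": [0, 0, -100], "delta_rot": [0, 0, 0]}, {"linear": [10, 0, -131], "delta_rot": [0, 0, 0]}, {"linear": [40, 4, -131], "delta_rot": [0, 0, 0.05]}, {"linear": [80, 8, -131], "delta_rot": [0, 0, 0.11]}, {"linear": [125, 12, -131], "delta_rot": [0, 0, 0.18]}, {"linear": [170, 17, -131], "delta_rot": [0, 0, 0.25]}, {"linear": [215, 21, -131], "delta_rot": [0, 0, 0.32]}, {"linear": [260, 25, -131], "delta_rot": [0, 0, 0.4]}, {"linear": [305, 30, -131], "delta_rot": [0, 0, 0.46]}, {"linear": [345, 34, -131], "delta_rot": [0, 0, 0.496]}])

```text
clock: 19.65
tool_pos: [550.1, 125.7, 393.4]
tool_rot: [0.788, 0.616, -0.001, -0.001]
ft_force: [0.8, 1.5, -2.9]
opening: 0.381
grasp_force: 40.0
```

```bash
python3 - <<'E'
from plan import *
p0=np.array([604.5,-219.7,264]);a=np.radians(14.5);y=np.array([np.cos(a),np.sin(a),0]);x=np.cross(y,[0,0,-1.])
p=p0+345*x+34*y+[0,0,131];print(p,rel(p,DY,dock(-36,0,340)+[-.2,.6,0],DY))
E
```

```text
[551.03591837 122.82385607 395.        ] (array([ 29.7, -13.2,  55. ]), -0.0)
```

Request:
send_rows(moves=[{"linear": [29.7, -13.2, 5], "delta_rot": [0, 0, 0]}, {"linear": [29.7, -13.2, 20], "delta_rot": [0, 0, 0]}, {"linear": [29.7, -13.2, 40], "delta_rot": [0, 0, 0]}, {"linear": [29.7, -13.2, 55], "delta_rot": [0, 0, 0]}, {"linear": [29.7, -13.2, 55], "delta_rot": [0, 0, 0]}, {"linear": [29.7, -13.2, 55], "delta_rot": [0, 0, 0]}])

```text
clock: 20.25
tool_pos: [545.4, 154.9, 339.1]
tool_rot: [0.788, 0.616, -0.001, -0.0]
ft_force: [0.6, -0.1, -2.3]
opening: 0.382
grasp_force: 40.0
```

```bash
python3 look.py w5|cut -c1-200
```

```text
[545.4 154.9 339.1] [ 0.788  0.616 -0.001 -0.   ] 0.382 20.25
wrist tall px [320. 186.] N 527 rect [552.  182.2] [ 3.  35.3] 77.6 mean [552.5 182.7 113.2] rgb [21. 19. 20.] zmed 113.6
wrist tall px [440. 230.] N 6872 rect [616.  137.4] [59.9 36.8] 76.0 mean [614.3 141.1 120.2] rgb [60. 53. 55.] zmed 122.0
wrist dock px [383. 112.] N 27139 rect [587.3 174.1] [192.5 144.9] 76.0 mean [604.5 210.4  60.7] rgb [195. 179. 175.] zmed 61.6
wrist dock px [320.  95.] N 5612 rect [564.5 232.5] [65.9 40.5] 76.0 mean [564.7 233.5  57.1] rgb [254. 254. 255.] zmed 57.1
wrist dock px [584. 375.] N 304 rect [732.1 -54.2] [39.3  6.6] 86.7 mean [731.3 -48.5  56.6] rgb [132. 118. 108.] zmed 56.9
```

View pics/w5.png

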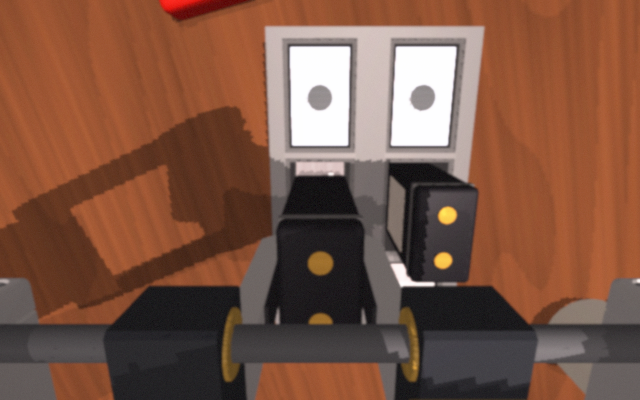

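The pack (px (320,260)) is in line with bay 1's column and clear of pack 0 at (440,230). Lowering.

Request:
send_rows(moves=[{"linear": [0.5, 0, 8], "delta_rot": [0, 0, 0]}, {"linear": [0.5, 0, 14], "delta_rot": [0, 0, 0]}, {"linear": [0.5, 0, 20], "delta_rot": [0, 0, 0]}, {"linear": [0.5, 0, 26], "delta_rot": [0, 0, 0]}, {"linear": [0.5, 0, 34], "delta_rot": [0, 0, 0]}, {"linear": [0.5, 0, 42], "delta_rot": [0, 0, 0]}, {"linear": [0.5, 0, 50], "delta_rot": [0, 0, 0]}, {"linear": [0.5, 0, 50], "delta_rot": [0, 0, 0]}])

```text
clock: 21.1
tool_pos: [544.9, 156.0, 288.0]
tool_rot: [0.788, 0.616, -0.002, -0.001]
ft_force: [0.1, 0.4, -4.0]
opening: 0.379
grasp_force: 40.0
```

Request:
send_rows(moves=[{"linear": [0, 0, 5], "delta_rot": [0, 0, 0]}, {"linear": [0, 0, 9], "delta_rot": [0, 0, 0]}, {"linear": [0, 0, 12], "delta_rot": [0, 0, 0]}, {"linear": [0, 0, 15], "delta_rot": [0, 0, 0]}, {"linear": [0, 0, 18], "delta_rot": [0, 0, 0]}, {"linear": [0, 0, 18], "delta_rot": [0, 0, 0]}, {"linear": [0, 0, 18], "delta_rot": [0, 0, 0]}])

```text
clock: 21.8
tool_pos: [545.4, 156.1, 276.0]
tool_rot: [0.788, 0.616, 0.001, 0.0]
ft_force: [-5.0, -0.3, 13.0]
opening: 0.38
grasp_force: 40.0
```

Home as well: z 276.0, stopped with 13 N. Releasing and rising.

Request:
send_rows(moves=[{"linear": [0, 0, -4], "delta_rot": [0, 0, 0]}, {"linear": [0, 0, -4], "delta_rot": [0, 0, 0]}, {"linear": [0, 0, -4], "delta_rot": [0, 0, 0]}, {"linear": [0, 0, -4], "delta_rot": [0, 0, 0]}, {"linear": [0, 0, -4], "delta_rot": [0, 0, 0]}], gripper=-0.25)

```text
clock: 22.3
tool_pos: [545.4, 156.0, 275.4]
tool_rot: [0.788, 0.616, -0.0, -0.0]
ft_force: [-0.1, 0.2, 0.2]
opening: 0.625
grasp_force: 0.0
```

Request:
send_rows(moves=[{"linear": [0, 0, -15], "delta_rot": [0, 0, 0]}, {"linear": [0, 0, -45], "delta_rot": [0, 0, 0]}, {"linear": [0, 0, -84], "delta_rot": [0, 0, 0]}, {"linear": [-40, -20, -100], "delta_rot": [0, 0, 0]}, {"linear": [-80, -60, -100], "delta_rot": [0, 0, 0]}, {"linear": [-120, -100, -100], "delta_rot": [0, 0, 0]}, {"linear": [-150, -120, -100], "delta_rot": [0, 0, 0]}, {"linear": [-150, -120, -100], "delta_rot": [0, 0, 0]}, {"linear": [-150, -120, -100], "delta_rot": [0, 0, 0]}])

```text
clock: 23.2
tool_pos: [392.4, 39.0, 377.4]
tool_rot: [0.788, 0.616, 0.002, 0.001]
ft_force: [1.1, 0.7, 0.5]
opening: 0.626
grasp_force: 0.0
```

```bash
python3 look.py w6|grep tall; python3 - <<'E'
from h import *
im,d=env.camera("top");cv2.imwrite("t6.png",im[:,:,::-1]);np.savez("t6.npz",d=d);top_rects("top",im,d,env.camera_info("top"))
im2,d2=env.camera("scene");top_rects("scene",im2,d2,env.camera_info("scene"))
a=im[120:280,160:480,::-1];b=im2[120:280,180:500,::-1]
cv2.imwrite("pics/c6.png",cv2.resize(cv2.vconcat([a,b]),None,fx=1.8,fy=1.8,interpolation=cv2.INTER_CUBIC))
E
```

```text
wrist tall px [510.  17.] N 2498 rect [540.8 135.9] [21.6 37.2] 75.9 mean [536.6 133.6 118.5] rgb [87. 78. 82.] zmed 121.5
wrist tall px [612.  18.] N 1982 rect [609.  118.4] [21.9 34. ] 75.7 mean [599.  117.9 115.7] rgb [61. 55. 57.] zmed 118.8
top tall px [414. 175.] N 237 rect [ 702.3 -265.7] [60.4 37.4] 27.6 mean [ 701.6 -264.9  110.8] rgb [227. 157.  78.] zmed 111.0
top tall px [453. 181.] N 241 rect [ 686.7 -388.1] [60.5 38.4] 57.4 mean [ 685.4 -386.4  110.7] rgb [226. 151.  75.] zmed 111.1
top tall px [361. 195.] N 231 rect [ 638.4 -102.6] [59.  35.6] 89.6 mean [ 638.5 -102.   111. ] rgb [232. 236. 110.] zmed 111.2
top tall px [284. 202.] N 189 rect [616.5 136.6] [60.9 36.4] 76.4 mean [615.5 135.3 120.9] rgb [79. 77. 77.] zmed 122.0
top tall px [278. 225.] N 192 rect [546.5 154.5] [60.1 36.3] 76.2 mean [546.1 153.5 121.3] rgb [77. 76. 76.] zmed 122.3
top tall px [108. 265.] N 1881 rect [421.3 679.2] [200.8 102.3] 28.7 mean [420.9 677.5 104.6] rgb [44. 43. 45.] zmed 104.0
top tall px [ 61. 332.] N 610 rect [238.8 807.4] [ 77.4 385.4] 14.1 mean [221.2 800.9 113. ] rgb [153.  145
[... 4750 characters left out ...]
33.9 806.6] [ 48.1 149. ] 5.5 mean [237.4 809.8  61.2] rgb [212. 192. 176.] zmed 61.2
scene dock px [566. 252.] N 1254 rect [460.8 655.9] [332.5 153.4] 60.0 mean [458.8 682.9  63.4] rgb [24. 21. 20.] zmed 64.2
scene dock px [285. 234.] N 112 rect [745.6 -70.3] [23.8 64. ] 31.7 mean [742.7 -70.7  60.9] rgb [148. 134. 120.] zmed 61.4
scene dock px [294. 248.] N 61 rect [779.7 -20.3] [10.2 43.9] 71.8 mean [783.1 -20.7  61.7] rgb [128. 115. 101.] zmed 62.7
scene dock px [278. 249.] N 63 rect [804.6 -63.8] [48.3 11.6] 78.2 mean [806.4 -59.1  62.5] rgb [151. 136. 123.] zmed 61.9
scene dock px [548. 273.] N 213 rect [542.9 647.8] [89.9 46.6] 28.0 mean [560.9 647.3  60.2] rgb [29. 26. 26.] zmed 60.2
```

View pics/c6.png

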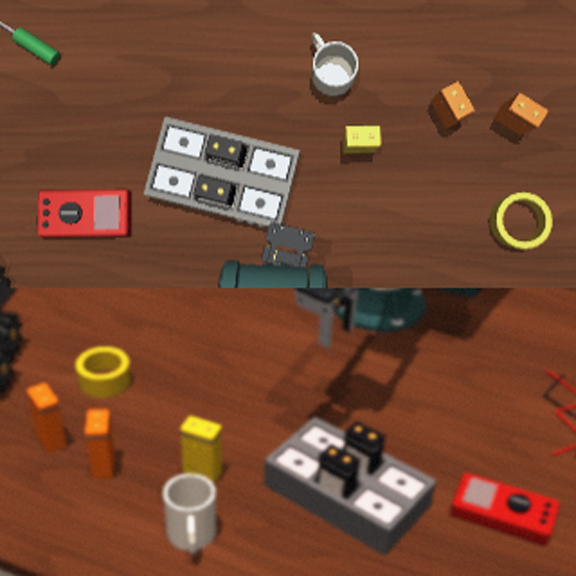

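Both packs stand upright in bays 1 and 4 with their tops at about 122 mm. The meter, mug, tape and look-alikes haven't moved, and the arm is clear.

```bash
python3 -c "
from workcell import env
print(env.close_job())"
```

```text
the job is handed in; nothing more can be done
None
```

I found bays 1 and 4 empty and pressed both plates about 40 mm down before touching a pack, then lowered both packs upright and pushed them home (tops at about 122 mm), left the meter, mug and tape untouched, and handed in at about 23.5 s; bay 3 was not pressed, and the judge's verdict was not shown.

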